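# Lay the tea tray from the cup drawer, then bring the teapot off its warmer

### The arm

A 7-joint arm with a two-finger parallel gripper is mounted at the origin on the work surface. World frame = base frame: x ahead of the robot, y to its left, z up, the work surface at z = 0. Lengths are in m, angles in rad, forces in N, time in s.
With the tool pointing down it reaches from about 0.4 to 0.85 m from the base axis. Payload 4.5 kg.
Tool frame: the origin (TCP) lies midway between the tips of the shut fingers; the grasp point (between the pads) lies 19 mm behind it; z points along the fingers, y is the line along which they close (so a half turn about z gives the same grasp; the last joint's range is limited). The gripper opens to 88 mm and grips with 3 to 60 N. Pads are 18 mm wide; open, the fingers measure 123 mm over their backs; the gripper's body (75 mm by 187 mm) begins 45 mm behind the grasp point.
Start: joints at [1.248, 0.689, -0.195, 1.565, 0.157, 0.902, -0.215], TCP at [0.218, -0.586, 0.239] pointing down, gripper open.
Joint ranges: [-3.01, 3.01], [-0.46, 2.08], [-1.47, 1.51], [0.13, 2.56], [-1, 4.14], [0.04, 2.09], [-2.66, 2.66]. Speed limits (rad/s): [2.57, 2.57, 3.14, 3.14, 3.14, 3.14, 3.14].

### API

Orientations are given as a unit quaternion [x, y, z, w].
In Python, from plant import sensors, eyes, finish_job gives the robot as it stands.
- The arm moves only by the tool send_rows, never from a script. Its argument "rows" is text: rows parted by semicolons, each of 4 numbers parted by spaces: the shift along the tool's x, y, z normalised to -1 to 1, where 1 is 30 cm, then the turn about the tool's z normalised to -1 to 1, where 1 is 2 pi rad. A call has 1 to 10 rows; each row is the pose to reach, as a shift and turn from the pose commanded when the call began, along the tool's axes at that moment, turning the shorter way round; what a row does not reach only later rows make up. A row lasts 1/12 s, in which the tool goes at most 41.7 mm and 7.16 degrees, less where a joint would pass 70% of its speed; a pose out of reach is approached as far as the arm can. A call with a number of a shift or a turn outside -1 to 1 is refused whole. A call with a gripper value outside its range is refused whole. "jaw" is the closure, from -1 (fully open) to 1 (shut), set as the call begins (left out, the last holds). The fingers move at their own pace and stop on an object; "force" is the grip in N (left out, the last holds). Time passes only in rows, so rows that repeat a pose let the fingers close. It gives the time, the measured TCP pose, the force, the opening and the grip force at its end, in the units of the state.
- sensors.get_state(): the state, without advancing time (a new reading comes with each control period).
- eyes.snapshot(name): name is "side" or "top"; returns (picture, depth): 420x560x3 uint8, red, green, blue; 420x560 float32, m along the optical axis (not along the pixel's ray), 0 where there is no reading.
- eyes.calibration(name): a dict with "fov_y" (degrees; the focal length in pixels is half the picture's height over the tangent of half this angle, whatever the lens; pixels are square), "cx", "cy" (the principal point, pixels), "world_from_camera" (4x4, takes a point from camera to world coordinates). Camera axes: x right, y down, z forward; pixel columns grow to the right and rows downward; lengths in m; the calibration is good to about 2 mm. A picture is of the moment at which its call begins. calibration takes no time and is no camera call.
- finish_job(): hands the job in; it is judged then, once.
The state is a dict: "clock": time; "q": joint angles; "qd": joint speeds; "joint_torque": joint torques, N m; "tool_pos": TCP position; "eef_rot": TCP orientation; "contact_force": force on the tool from outside, world axes, zero at the start; "moment": the same for the moment, N m; "opening": opening from 0.0 (shut) to 1.0 (fully open); "finger_force": force on a finger pad.
Only numpy, scipy, OpenCV 4.12 (cv2) and the standard library are available. Lean on these libraries where they do the work, as an engineer would, in place of code of your own. Each camera call takes 0.05 s, during which the arm holds its last target. There are 200 camera calls.

### The job

Lay the tea tray: clear the sugar canister off the cork mat onto the round tray, pull open the drawer of the low steel cabinet, stand every cup from it upright on the flat of the tray and shut the drawer fully. Last of all, so that the tea stays hot, lift the full teapot off its warmer and set it down in the middle of the cork mat, keeping it level all the way. Do not disturb the spoons, glasses and jug that stand about.

Things in the scene. Friction and masses are not known exactly. Their poses are not given: they have to be found in the camera images.
- cabinet: low stainless cup cabinet, fixed to the counter, 300 deep x 305 wide x 98 mm high, with one drawer in its front and saucers on its top at the back. Origin: on the counter under the middle of its front edge; x points from the front into the cabinet (the front faces the robot, turned a little), y along the front, z up
- drawer (a joint): drawer slide: 0 fully shut, 0.185 m fully open (stop), along the cabinet's -x; stays where left, friction about 1.2 N; starts 0 to 20 mm open. Front panel 14 mm thick, top 88 mm above the counter; inner floor 14 mm up, 280 wide, 240 long. Cups stand in one row, centres 80 to 112 mm behind the panel's outer face: clear of the cabinet's top only when nearly fully open
- drawer_handle (a point): middle of the drawer's bar handle: a dark steel bar 10 mm in diameter, 160 mm long, parallel to the cabinet's y, 42 mm in front of the panel and 76 mm above the counter; moves with the drawer. Axes as the cabinet's
- tray: round silver-toned metal tray, fixed, 282 mm across its low flared rim (13 mm high); its flat floor is 264 mm in diameter and lies 6 mm above the counter. Origin: centre of its underside, z up. Empty at the start
- warmer: round black electric tea warmer, fixed, 156 mm in diameter, its flat steel top 50 mm above the counter. Origin: centre of its underside. It and the cork mat may be in either order, one nearer the robot
- cork_mat: round cork mat, fixed, 160 mm in diameter, 8 mm thick. Origin: centre of its underside. The sugar canister stands on it at the start
- teapot: steel teapot full of tea, 0.65 kg (0.5 to 0.85), closed lid, belly 144 mm in diameter, underside 100 mm in diameter, 192 mm tall over its overhead handle. Origin: centre of its underside, z up; the short spout points along its +x (112 mm out, up to 110 mm high). It stands upright on the warmer at the start. The lid's knob ends 133 mm above the underside
- teapot_grip (a point): middle of the straight black grip of the teapot's rigid overhead handle: a level bar 14 mm in diameter, 90 mm long along the teapot's x, 185 mm above its underside and right over its centre
- canister: aluminium sugar canister with its ribbed screw lid on tight, a closed cylinder 66 mm in diameter and 103 mm tall, 0.3 kg. Origin: centre of its underside, z up
- cup_1: a handleless white ceramic cup, a straight open cylinder 58 mm in diameter and 64 mm tall with a 3.5 mm wall, 0.16 kg; all cups are alike, two to four are present. Origin: centre of its underside, z up. At the start it stands upright in the shut drawer, in a row across it (centres 67 mm apart)
- cup_2: a handleless white ceramic cup, a straight open cylinder 58 mm in diameter and 64 mm tall with a 3.5 mm wall, 0.16 kg; all cups are alike, two to four are present. Origin: centre of its underside, z up. At the start it stands upright in the shut drawer, in a row across it (centres 67 mm apart)
- cup_3: a handleless white ceramic cup, a straight open cylinder 58 mm in diameter and 64 mm tall with a 3.5 mm wall, 0.16 kg; all cups are alike, two to four are present. Origin: centre of its underside, z up. At the start it stands upright in the shut drawer, in a row across it (centres 67 mm apart)
- cup_4: a handleless white ceramic cup, a straight open cylinder 58 mm in diameter and 64 mm tall with a 3.5 mm wall, 0.16 kg; all cups are alike, two to four are present. Origin: centre of its underside, z up. At the start it stands upright in the shut drawer, in a row across it (centres 67 mm apart)
- spoon_a: stainless teaspoon lying on the counter, 145 mm long; bystander
- spoon_b: second stainless teaspoon, as the first; bystander
- glass_a: plain drinking glass, 68 mm in diameter, 110 mm tall, standing near the tray; bystander
- glass_b: plain drinking glass, 68 mm in diameter, 110 mm tall, standing near the tray; bystander
- glass_c: plain drinking glass, 68 mm in diameter, 110 mm tall, standing near the tray; bystander
- milk_jug: small white milk jug 95 mm tall with a handle, at the left; bystander

How it is judged:
On the way, in this order (a step that is already met when the one before it is completed fails the run):
1. the drawer has been pulled open (at least 120 mm) (value of joint drawer above 0.12 m), for 0.1 s.
2. the canister and all cups stand upright on the tray and the drawer is shut, with the teapot still on the warmer (horizontal distance between each of cup_1, cup_2, cup_3, cup_4 and tray below 0.106 m and z of each of cup_1, cup_2, cup_3, cup_4, canister in the frame of tray below 0.016 m and angle between each of cup_1, cup_2, cup_3, cup_4, canister's own z axis and vertical below 0.15 rad and horizontal distance between canister and tray below 0.103 m and value of joint drawer below 0.012 m and horizontal distance between teapot and warmer below 0.075 m and z of teapot in the frame of warmer between 0.042 and 0.056 m), for 0.2 s.
3. the teapot has been lifted clear of the warmer (z of teapot in the frame of warmer above 0.065 m), for 0.1 s.
At the end, for the whole second after the job is handed in: Canister and every cup upright (0.15 rad) on the tray's flat floor (centres within 103 and 106 mm of its centre), drawer shut (within 12 mm), teapot upright on the cork mat, centres within 30 mm, all at rest (horizontal distance between each of cup_1, cup_2, cup_3, cup_4 and tray below 0.106 m and z of each of cup_1, cup_2, cup_3, cup_4, canister in the frame of tray below 0.016 m and angle between each of cup_1, cup_2, cup_3, cup_4, canister's own z axis and vertical below 0.15 rad and horizontal distance between canister and tray below 0.103 m and value of joint drawer below 0.012 m and horizontal distance between teapot and cork_mat below 0.03 m and z of teapot in the frame of cork_mat below 0.014 m and angle between teapot's own z axis and vertical below 0.1 rad and linear speed of each of cup_1, cup_2, cup_3, cup_4, canister, teapot below 0.02 m/s); the robot touches nothing.
It fails at once if the teapot is tipped by more than 0.4 rad (angle between teapot's own z axis and vertical above 0.4 rad).
It fails at once if a bystander (spoon, glass or jug) is moved by more than 30 mm (distance of any of spoon_a, spoon_b, glass_a, glass_b, glass_c, milk_jug from where it was at the start of the episode above 0.03 m).
Of cup_1, cup_2, cup_3, cup_4 only 2 to 4 are there at a start; the rules pass over those that are not, and their reading is None.
At some moment in a run one of cup_1, cup_2, cup_3, cup_4, teapot may be knocked a few centimetres aside while the robot is not near it.
It also fails if it takes over 210 s, if anything falls off the work surface, if the arm or the gripper's body presses on something with over 40 N, if the wrist force passes 120 N, or if a joint passes its speed limit or range.

## Working session

There is one attempt and no reset: what is moved stays moved. The work goes in short steps, Python scripts to look and compute and a tool call to move; the robot and the scene stay as the last step left them, time stands still between calls to the robot, and variables do not carry over. Pictures are saved under pics/ and viewed, at most 14 in all, crops included, and the job is handed in when it is done.

Besides the shell and the picture viewer there is one more tool, called after "Emit:" by a JSON object that holds its "api" and its "payload". send_rows: Moves the arm, as the interface text tells. Scaled input: -1 to 1 covers 30 cm each way for a shift and 2 pi rad each way for a turn. Its arguments: {"type":"object","properties":{"rows":{"type":"string"},"jaw":{"type":"number"},"force":{"type":"number"}},"required":["rows"]}

```bash
mkdir -p pics; ls
cat > h.py <<'E'
import numpy as np, cv2
from plant import sensors, eyes, finish_job
from scipy.spatial.transform import Rotation as R
def snap(n,f=None):
    p,d=eyes.snapshot(n)
    if f: cv2.imwrite('pics/'+f,cv2.cvtColor(p,cv2.COLOR_RGB2BGR))
    return p,d
def cloud(n,d):
    c=eyes.calibration(n); h,w=d.shape
    f=h/2/np.tan(np.radians(c['fov_y'])/2)
    v,u=np.mgrid[:h,:w]
    P=np.stack([(u-c['cx'])/f*d,(v-c['cy'])/f*d,d],-1)
    M=np.array(c['world_from_camera'])
    W=P@M[:3,:3].T+M[:3,3]; W[d==0]=np.nan
    return W
def rel(target,yaw=None):
    "shift in tool axes normalised, from measured pose; tool-y world yaw"
    s=sensors.get_state(); r=R.from_quat(s['eef_rot']); 
    print('rel',np.round(r.inv().apply(np.array(target)-s['tool_pos'])/.3,4))
    y=r.as_matrix()[:,1]; print('tool y yaw deg',np.degrees(np.arctan2(y[1],y[0])))
E
python3 - <<'E'
from h import *
for n in('top','side'):
    p,d=snap(n,n+'0.png'); c=eyes.calibration(n); print(n,c); np.save(n+'0.npy',cloud(n,d))
s=sensors.get_state(); print(s); print(R.from_quat(s['eef_rot']).as_matrix().round(3))
E
```

```text
pics
top {'fov_y': 51.03511225591215, 'cx': 277.5582334077571, 'cy': 215.00099701160238, 'world_from_camera': array([[ 0.01793474, -0.99435293,  0.1045973 ,  0.39498203],
       [-0.99978894, -0.01888396, -0.0080917 ,  0.03617206],
       [ 0.01002122, -0.1044301 , -0.99448174,  1.69037142],
       [ 0.        ,  0.        ,  0.        ,  1.        ]])}
side {'fov_y': 56.035021005247195, 'cx': 276.1734006521621, 'cy': 209.7928493971897, 'world_from_camera': array([[ 0.97175403, -0.16323073,  0.17044011,  0.3777796 ],
       [-0.23582986, -0.69875118,  0.67537476, -0.69526559],
       [ 0.00885331, -0.69649301, -0.71750896,  0.94687594],
       [ 0.        ,  0.        ,  0.        ,  1.        ]])}
{'clock': 0.1, 'q': array([ 1.24779004,  0.68990598, -0.19451321,  1.5662284 ,  0.1573405 ,
        0.90252078, -0.21507924]), 'qd': array([ 6.20744576e-04, -6.94225274e-05, -4.17089737e-05, -4.37083821e-03,
        8.61514519e-04,  1.15012001e-03, -4.33601443e-04]), 'joint_torque': array([-3.52605624e-03, -5.28504038e+01, -1.27174862e+00, -1.53838581e+01,
       -5.25888882e-02,  1.97655012e-03,  5.06327490e-05]), 'tool_pos': array([ 0.21804837, -0.58512349,  0.23798951]), 'eef_rot': array([ 9.84117734e-01,  1.77515043e-01, -2.25754068e-04, -8.02832003e-04]), 'contact_force': array([ 0.01538321,  0.49118119, -0.44259471]), 'moment': array([-0.0136303 ,  0.02891784,  0.04559065]), 'finger_force': 0.0, 'opening': 0.9981099200175938}
[[ 0.937  0.349 -0.001]
 [ 0.349 -0.937  0.002]
 [-0.    -0.002 -1.   ]]
```

View pics/top0.png

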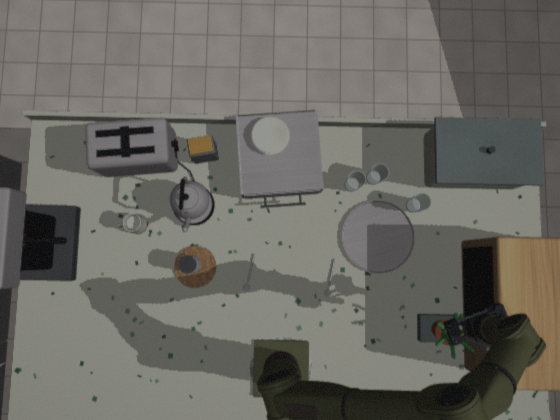

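View pics/side0.png

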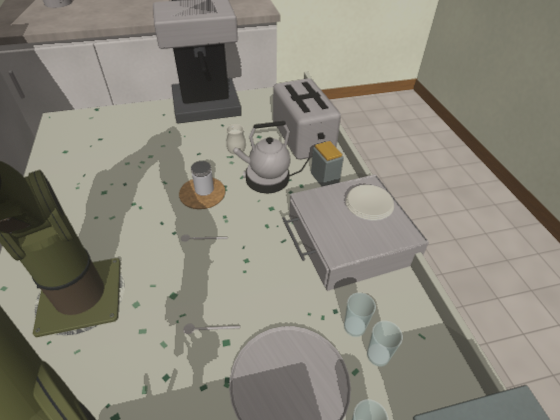

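The top view shows the cabinet front at row ~195 with its handle at (283,205), and the tray at (376,237). The glasses are at (355,181), (377,174) and (418,203). The teapot is at (190,202), the mat and canister at (195,266), the spoons at (250,270) and (330,275), and the jug at (133,223).

Run:
```python
from h import *
W=np.load('top0.npy'); S=np.load('side0.npy'); Z=W[...,2]
im=cv2.imread('pics/top0.png')
def circ(m,nm):
    pts=W[m][:,:2].astype(np.float32)
    if len(pts)>5: (c,r)=cv2.minEnclosingCircle(pts); print(nm,len(pts),np.round(c,4),round(r,4),'med',np.median(W[m],0).round(4), 'zmax',Z[m].max().round(3))
box=lambda r0,r1,c0,c1:np.pad(np.ones((r1-r0,c1-c0),bool),((r0,420-r1),(c0,560-c1)))
circ(box(245,290,170,220)&(Z>.09)&(Z<.125),'can top')
circ(box(240,292,168,222)&(Z>.004)&(Z<.014),'mat?')
print('counter', np.nanmedian(Z[300:330,120:160]), np.nanmedian(Z[280:310,380:420]))
circ(box(195,280,335,418)&(Z>.008)&(Z<.03),'tray rim')
# handle
m=box(198,212,255,310)&(Z>.06)&(Z<.1); P=W[m]; print('handle',len(P),P.mean(0), P[P[:,1].argmin()],P[P[:,1].argmax()])
vx=cv2.fitLine(P[:,:2].astype(np.float32),cv2.DIST_HUBER,0,.01,.01).ravel(); print('dir',vx, np.degrees(np.arctan2(vx[1],vx[0])))
# cabinet top
m=box(105,200,228,330)&(Z>.09)&(Z<.106); P=W[m][:,:2].astype(np.float32); print('cab',cv2.minAreaRect(P),cv2.boxPoints(cv2.minAreaRect(P)))
# side teapot
zs=S[...,2]
for z0,z1,l in((.225,.25,'handle'),(.17,.19,'knob')):
    m=np.zeros_like(zs,bool); m[110:185,230:300]=1; m&=(zs>z0)&(zs<z1); P=S[m]; print('S',l,len(P),P.mean(0),P.min(0),P.max(0))
    m=box(170,235,160,225)&(Z>z0)&(Z<z1); P=W[m]; print('T',l,len(P),P.mean(0) if len(P) else '',P.min(0),P.max(0))
    if len(P): print(cv2.fitLine(P[:,:2].astype(np.float32),cv2.DIST_HUBER,0,.01,.01).ravel())
for n,b in dict(gA=(172,192,345,365),gB=(162,184,366,390),gC=(194,215,405,430),jug=(213,233,120,148)).items():
    m=box(*b)&(Z>.05)&(Z<.125); circ(m,n)
for n,uv in dict(sp1a=(252,254),sp1b=(248,290),sp2a=(333,260),sp2b=(327,292)).items(): print(n,W[uv[1],uv[0]])
cv2.imwrite('pics/topc.png',cv2.resize(im[160:310,110:440],(792,360),interpolation=cv2.INTER_CUBIC))
```

```text
can top 285 [0.3773 0.3422] 0.0333 med [0.3765 0.3413 0.1098] zmax 0.121
mat? 1007 [0.3688 0.3343] 0.1313 med [0.3616 0.3196 0.0077] zmax 0.014
counter -0.00011719170419943747 -0.0006233263337098727
tray rim 1378 [ 0.5069 -0.3626] 0.204 med [ 0.5015 -0.3701  0.0103] zmax 0.029
handle 150 [0.60413526 0.00770361 0.07954203] [ 0.60791839 -0.07795001  0.07396641] [0.59729808 0.08860995 0.07357619]
dir [ 0.08274687 -0.9965706   0.6054549  -0.0346753 ] -85.253525
cab ((0.7957450151443481, 0.022386744618415833), (0.30755460262298584, 0.30622410774230957), 5.3233819007873535) [[ 0.6284257   0.16057144]
 [ 0.6568363  -0.14433192]
 [ 0.9630643  -0.11579795]
 [ 0.93465376  0.1891054 ]]
S handle 160 [0.61297284 0.34239013 0.2387701 ] [0.55768835 0.33532793 0.22530494] [0.66889538 0.35344044 0.2468135 ]
T handle 134 [0.60979023 0.34552244 0.23986557] [0.5562295  0.33764827 0.2273838 ] [0.66268176 0.35357733 0.24811115]
[ 0.9998587  -0.01681288  0.6217351   0.3442791 ]
S knob 166 [0.68368793 0.4105523  0.18095075] [0.55073482 0.33418608 0.17003762] [0.75101796 0.51302927 0.18988033]
T knob 38 [0.61317903 0.34312832 0.1790549 ] [0.55191563 0.33488335 0.17086855] [0.67001305 0.35000947 0.18527705]
[ 0.9999461  -0.01038046  0.61193275  0.34399104]
gA 164 [ 0.6964 -0.2611] 0.0341 med [ 0.7022 -0.267   0.0886] zmax 0.115
gB 201 [ 0.7243 -0.3474] 0.035 med [ 0.7305 -0.3528  0.0888] zmax 0.116
gC 214 [ 0.6204 -0.4987] 0.0347 med [ 0.6214 -0.5099  0.0844] zmax 0.116
jug 345 [0.5228 0.558 ] 0.0423 med [0.5248 0.5519 0.0742] zmax 0.1
sp1a [4.20910679e-01 1.17486878e-01 2.06897109e-04]
sp1b [0.28522626 0.1288952  0.0090526 ]
sp2a [ 0.40360531 -0.19168446  0.00868713]
sp2b [ 0.28259557 -0.1701135   0.00415323]
```

View pics/topc.png

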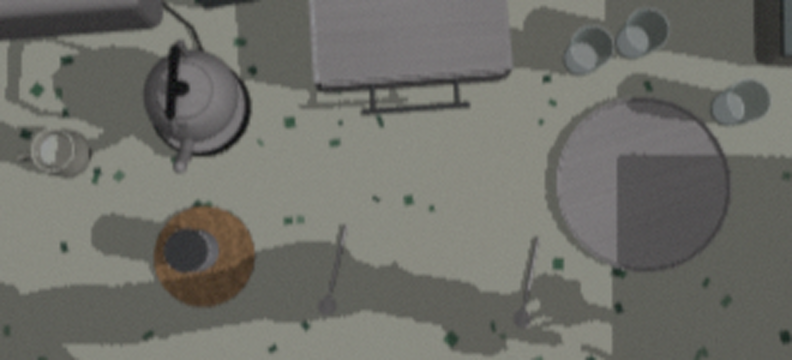

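```bash
cat >> h.py <<'E'
def ray(n,u,v,z):
    c=eyes.calibration(n); f=210/np.tan(np.radians(c['fov_y'])/2); M=np.array(c['world_from_camera'])
    r=M[:3,:3]@np.array([(u-c['cx'])/f,(v-c['cy'])/f,1]); return M[:3,3]+r*(z-M[2,3])/r[2]
E
python3 - <<'E'
from h import *
print('tray',ray('top',377.5,236.7,.012),'mat',ray('top',195.2,267.1,.008),'tray edges',ray('top',110+555/2.4,236.7,.012),ray('top',110+729/2.4,236.7,.012))
print('side tray',ray('side',290.5,384,.012))
for n in('top','side'):
    W=np.load(n+'0.npy'); im=cv2.cvtColor(cv2.imread(f'pics/{n}0.png'),cv2.COLOR_BGR2HSV)
    m=(im[...,0]>5)&(im[...,0]<18)&(im[...,1]>90); Z=W[...,2]
    m&=(abs(W[...,0]-.37)<.13)&(abs(W[...,1]-.33)<.13)&(Z<.02)
    P=W[m][:,:2].astype(np.float32); h=cv2.convexHull(P); print(n,len(P),cv2.minEnclosingCircle(P),cv2.fitEllipse(h))
    m=(np.hypot(W[...,0]-.507,W[...,1]+.37)<.128); print('floor z',np.nanmedian(Z[m]))
    m=(np.hypot(W[...,0]-.507,W[...,1]+.37)<.155)&(Z>.006)&(Z<.03)
    P=W[m][:,:2].astype(np.float32); print('tray',len(P),cv2.minEnclosingCircle(P),cv2.fitEllipse(cv2.convexHull(P)))
S=np.load('side0.npy'); Z=S[...,2]
c=np.array([.643,.008]); a=np.radians(5.3); ex=np.array([np.cos(a),np.sin(a)]); ey=np.array([-ex[1],ex[0]])
q=(S[...,:2]-c); X=q@ex; Y=q@ey
m=(abs(Y)<.17)&(X>-.1)&(X<-.02)&(Z>.06)&(Z<.1); print('handle side X,Y',np.median(X[m]),Y[m].min(),Y[m].max(),np.median(Z[m]),m.sum())
m=(abs(Y)<.2)&(X>-.03)&(X<.15)&(Z>.09)&(Z<.106); print('cab front side', np.percentile(X[m],[0,1,5]),np.percentile(Y[m],[0,1,99,100]))
from numpy import *
rel([.604,.006,.2])
E
```

```text
tray [ 0.49532213 -0.36123136  0.012     ] mat [0.36743316 0.33111128 0.008     ] tray edges [ 0.49275427 -0.22238213  0.012     ] [ 0.49789425 -0.50031068  0.012     ]
side tray [ 0.49973579 -0.36827817  0.012     ]
top 918 ((0.3709251582622528, 0.3333439826965332), 0.07812079787254333) ((0.3708308935165405, 0.33334431052207947), (0.15272124111652374, 0.154529869556427), 175.08657836914062)
floor z 0.0055563446067625755
tray 2077 ((0.5060575604438782, -0.37016546726226807), 0.15471576154232025) ((0.5078042149543762, -0.36977556347846985), (0.2936162054538727, 0.3083268702030182), 67.88407897949219)
side 797 ((0.3704392611980438, 0.3305038511753082), 0.07967471331357956) ((0.37114959955215454, 0.3308272063732147), (0.15490178763866425, 0.15807639062404633), 6.469293117523193)
floor z 0.006894974399286324
tray 6907 ((0.5101200342178345, -0.3696692883968353), 0.1529414802789688) ((0.5059706568717957, -0.3724806308746338), (0.2857322096824646, 0.3053649663925171), 29.834869384765625)
handle side X,Y -0.03854100570105872 -0.0851882787172301 0.082702215840893 0.0810003999729958 189
cab front side [0.00317589 0.00795494 0.01152236] [-0.15375527 -0.15189392  0.14919586  0.15578783]
rel [ 1.8939 -1.3965  0.1286]
tool y yaw deg -69.5498975136037
```

Emit:
{"api": "send_rows", "payload": {"rows": "0.95 -0.7 0 -0.208;0.95 -0.7 0 -0.208;0.95 -0.7 0 -0.208;0.95 -0.7 0 -0.208;0.95 -0.7 0 -0.208;0.95 -0.7 0 -0.208;0.95 -0.7 0 -0.208;0.95 -0.7 0 -0.208;0.95 -0.7 0 -0.208;0.95 -0.7 0 -0.208", "jaw": 0.45, "force": 30}}

```text
clock: 0.93
tool_pos: [0.4158, -0.2833, 0.2392]
eef_rot: [0.688, 0.725, 0.002, 0.0]
contact_force: [-0.6, -0.4, 0.2]
opening: 0.282
finger_force: 0.0
```

```bash
python3 -c "
from h import *
s=sensors.get_state(); print(s['clock'],s['q'].round(2),s['opening'],s['tool_pos']); rel([.603,.006,.16])"
```

```text
0.9333 [ 0.85  0.57 -0.54  1.92  0.41  0.76  0.13] 0.2817635359042237 [ 0.41582233 -0.28334425  0.23923355]
rel [0.9298 0.6727 0.2687]
tool y yaw deg 2.999761525869258
```

Emit:
{"api": "send_rows", "payload": {"rows": "0.93 0.673 0.265 -0.0065;0.93 0.673 0.265 -0.0065;0.93 0.673 0.265 -0.0065;0.93 0.673 0.265 -0.0065;0.93 0.673 0.265 -0.0065;0.93 0.673 0.265 -0.0065;0.93 0.673 0.265 -0.0065;0.93 0.673 0.265 -0.0065;0.93 0.673 0.265 -0.0065;0.93 0.673 0.265 -0.0065"}}

```text
clock: 1.77
tool_pos: [0.6054, 0.0041, 0.158]
eef_rot: [0.677, 0.736, 0.002, -0.001]
contact_force: [0.7, 0.6, -0.8]
opening: 0.274
finger_force: 0.0
```

```bash
python3 -c "
from h import *
rel([.603,.006,.057])
snap('side','s1.png'); im=cv2.imread('pics/s1.png'); cv2.imwrite('pics/s1c.png',cv2.resize(im[150:290,200:400],(800,560)))"
```

```text
rel [ 0.0053 -0.0078  0.3368]
tool y yaw deg 4.851823786259883
```

View pics/s1c.png

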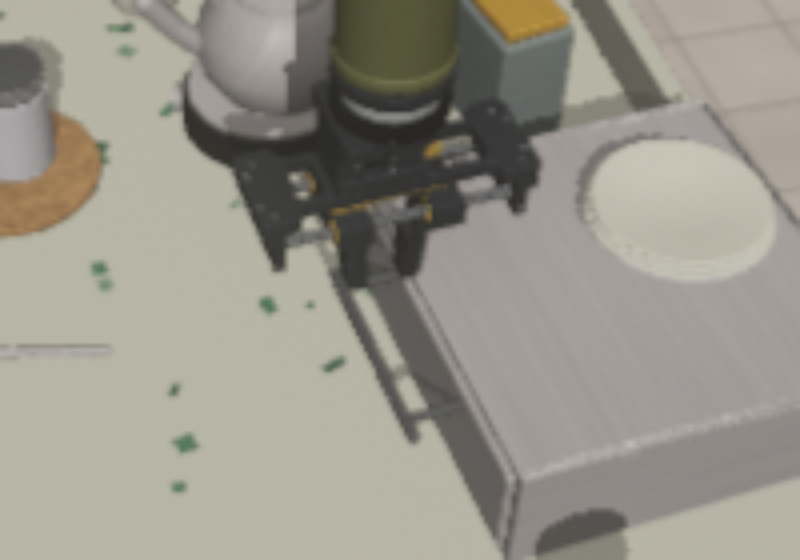

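The side crop shows the gripper above the bar handle, which runs from (340,270) to (410,435), and the fingers straddle its line. Descending.

Emit:
{"api": "send_rows", "payload": {"rows": "0.005 -0.008 0.1 0.001;0.005 -0.008 0.18 0.001;0.005 -0.008 0.24 0.001;0.005 -0.008 0.29 0.001;0.005 -0.008 0.337 0.001;0.005 -0.008 0.337 0.001"}}

```text
clock: 2.32
tool_pos: [0.5985, -0.0046, 0.0557]
eef_rot: [0.682, 0.731, -0.003, -0.001]
contact_force: [-0.4, -0.7, -0.5]
opening: 0.275
finger_force: 0.0
```

Emit:
{"api": "send_rows", "payload": {"rows": "0 0 0 0;0 0 0 0;0 0 0 0;0 0 0 0", "jaw": 1}}

```text
clock: 2.65
tool_pos: [0.602, -0.0029, 0.0591]
eef_rot: [0.682, 0.731, 0.0, 0.001]
contact_force: [1.5, -2.4, 0.5]
opening: 0.095
finger_force: 30.0
```

Emit:
{"api": "send_rows", "payload": {"rows": "0 -0.03 0 0;0 -0.08 0 0;0 -0.14 0 0;0 -0.21 0 0;0 -0.28 0 0;0 -0.35 0 0;0 -0.42 0 0;0 -0.49 0 0;0 -0.54 0 0;0 -0.56 0 0"}}

```text
clock: 3.48
tool_pos: [0.4304, -0.0186, 0.059]
eef_rot: [0.683, 0.73, -0.004, 0.001]
contact_force: [1.8, -10.9, 0.8]
opening: 0.1
finger_force: 30.0
```

Emit:
{"api": "send_rows", "payload": {"rows": "0 0 0 0;0 -0.01 0 0;0 -0.02 0 0;0 -0.03 0 0;0 -0.04 0 0;0 -0.04 0 0"}}

```text
clock: 3.98
tool_pos: [0.4248, -0.0191, 0.059]
eef_rot: [0.684, 0.73, -0.001, 0.005]
contact_force: [8.0, -9.7, 1.3]
opening: 0.096
finger_force: 30.0
```

Emit:
{"api": "send_rows", "payload": {"rows": "0 0.02 0 0;0 0.02 0 0;0 0.02 0 0;0 0.02 -0.1 0;0 0.02 -0.25 0;0 0.02 -0.4 0;0 0.02 -0.5 0;0 -0.2 -0.5 0;0 -0.3 -0.5 0", "jaw": 0.45}}

```text
clock: 4.73
tool_pos: [0.3483, -0.0184, 0.2101]
eef_rot: [0.682, 0.731, 0.005, 0.003]
contact_force: [-1.6, -1.0, -0.7]
opening: 0.271
finger_force: 0.0
```

```bash
python3 -c "
from h import *
for n in('top','side'):
    p,d=snap(n,n+'1.png'); np.save(n+'1.npy',cloud(n,d))
im=cv2.imread('pics/top1.png'); a=cv2.resize(im[160:310,210:400],(760,600)); cv2.imwrite('pics/t1c.png',a)
print(sensors.get_state()['tool_pos'])"
```

```text
[ 0.33360477 -0.02268635  0.2075666 ]
```

View pics/t1c.png

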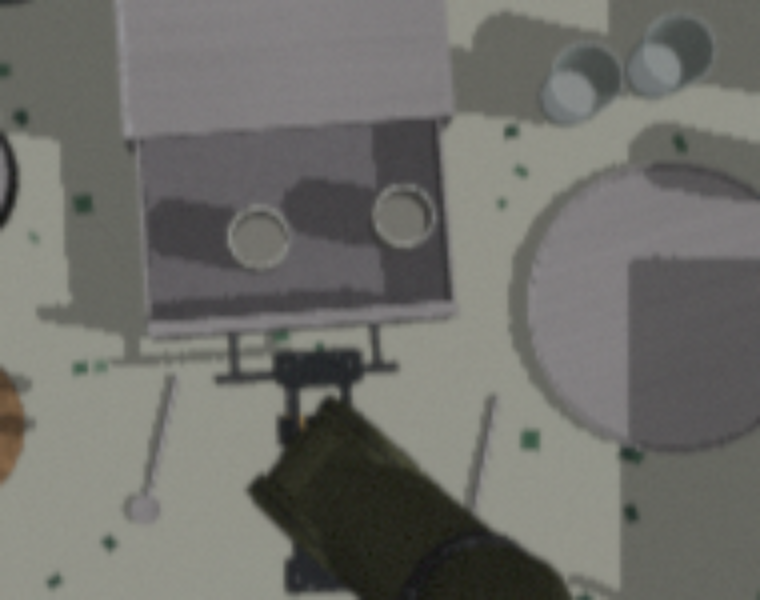

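View pics/side1.png

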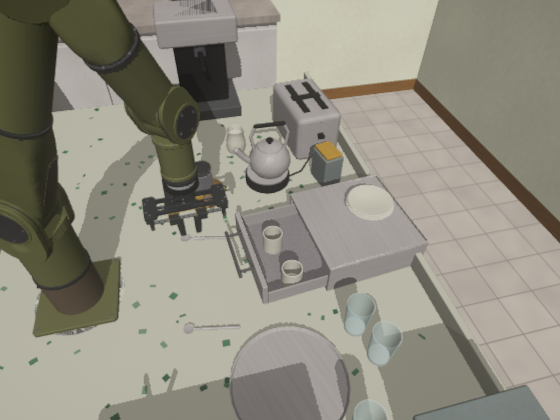

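The drawer is open and holds exactly two cups. In the top crop their rims are centred at (259,238) and (403,216), i.e. full-image (274.8,219.5) and (310.8,214).

```bash
cat > cups.py <<'E'
from h import *
def cups(n,cs,zlo,zhi,W):
    Z=W[...,2]
    for c in cs:
        m=(np.hypot(W[...,0]-c[0],W[...,1]-c[1])<.045)&(Z>zlo)&(Z<zhi)
        P=W[m][:,:2].astype(np.float32)
        if len(P)>5: print(n,len(P),cv2.minEnclosingCircle(P),W[m].mean(0).round(3))
E
python3 - <<'E'
from cups import *
a=ray('top',274.8,219.5,.078); b=ray('top',310.8,214,.078); print(a,b)
for n in('top','side'): cups(n,(a,b),.066,.086,np.load(n+'1.npy'))
E
```

```text
[0.54772446 0.03290656 0.078     ] [ 0.57060869 -0.09949736  0.078     ]
top 50 ((0.5480104088783264, 0.03550685942173004), 0.028782740235328674) [0.549 0.037 0.077]
top 55 ((0.571386992931366, -0.1045275554060936), 0.034371115267276764) [ 0.57  -0.1    0.077]
side 158 ((0.5509363412857056, 0.034812916070222855), 0.02992064692080021) [0.551 0.033 0.075]
side 167 ((0.575056791305542, -0.0983097180724144), 0.03045930527150631) [ 0.574 -0.101  0.075]
```

```bash
python3 -c "
from h import *
rel([.571,-.0995,.16])"
```

```text
rel [-0.3128  0.7722  0.1506]
tool y yaw deg 4.221346526021427
```

Emit:
{"api": "send_rows", "payload": {"rows": "-0.313 0.772 0.15 -0.003;-0.313 0.772 0.15 -0.003;-0.313 0.772 0.15 -0.003;-0.313 0.772 0.15 -0.003;-0.313 0.772 0.15 -0.003;-0.313 0.772 0.15 -0.003;-0.313 0.772 0.15 -0.003;-0.313 0.772 0.15 -0.003;-0.313 0.772 0.15 -0.003;-0.313 0.772 0.15 -0.003", "jaw": -0.75}}

```text
clock: 5.67
tool_pos: [0.5804, -0.0962, 0.163]
eef_rot: [0.674, 0.739, -0.001, -0.001]
contact_force: [-0.1, 0.6, -0.6]
opening: 0.874
finger_force: 0.0
```

```bash
python3 -c "
from h import *
rel([.571,-.0995,.045])"
```

```text
rel [-0.0081 -0.0315  0.3933]
tool y yaw deg 5.271221688745103
```

Emit:
{"api": "send_rows", "payload": {"rows": "-0.008 -0.0315 0 0;-0.008 -0.0315 0.1 0;-0.008 -0.0315 0.15 0;-0.008 -0.0315 0.15 0;-0.008 -0.0315 0.15 0"}}

```text
clock: 6.08
tool_pos: [0.5717, -0.1, 0.1182]
eef_rot: [0.674, 0.739, -0.001, -0.001]
contact_force: [0.6, 0.0, 0.4]
opening: 0.876
finger_force: 0.0
```

```bash
python3 -c "
from h import *
rel([.571,-.0995,.045])"
```

```text
rel [ 0.0019 -0.0019  0.244 ]
tool y yaw deg 5.218318140526133
```

Emit:
{"api": "send_rows", "payload": {"rows": "0.002 -0.002 0.06 0;0.002 -0.002 0.13 0;0.002 -0.002 0.19 0;0.002 -0.002 0.244 0;0.002 -0.002 0.244 0;0.002 -0.002 0.244 0"}}

```text
clock: 6.58
tool_pos: [0.5726, -0.0996, 0.0457]
eef_rot: [0.675, 0.738, 0.0, 0.0]
contact_force: [0.6, 0.1, 0.7]
opening: 0.875
finger_force: 0.0
```

Emit:
{"api": "send_rows", "payload": {"rows": "0 0 0 0;0 0 0 0;0 0 0 0;0 0 0 0;0 0 0 0", "jaw": 1, "force": 20}}

```text
clock: 7.0
tool_pos: [0.5733, -0.1001, 0.046]
eef_rot: [0.675, 0.738, 0.001, 0.001]
contact_force: [-0.3, -0.6, 5.6]
opening: 0.652
finger_force: 20.0
```

Emit:
{"api": "send_rows", "payload": {"rows": "0 0 -0.06 0;0 0 -0.14 0;0 0 -0.24 0;0 0 -0.34 0;0 0 -0.38 0;0 0 -0.38 0"}}

```text
clock: 7.5
tool_pos: [0.5742, -0.1, 0.1614]
eef_rot: [0.675, 0.738, 0.002, 0.002]
contact_force: [-0.0, 0.2, -2.8]
opening: 0.652
finger_force: 20.0
```

```bash
python3 -c "
from h import *
rel([.498,-.36,.10])"
```

```text
rel [-0.8405 -0.3311  0.2035]
tool y yaw deg 5.098829609960897
```

Emit:
{"api": "send_rows", "payload": {"rows": "-0.1 -0.04 0 0;-0.21 -0.08 0.0 0;-0.33 -0.12 0.05 0;-0.45 -0.17 0.1 0;-0.57 -0.22 0.15 0;-0.68 -0.27 0.2 0;-0.77 -0.31 0.2 0;-0.82 -0.325 0.2 0;-0.84 -0.331 0.2 0;-0.84 -0.331 0.2 0"}}

```text
clock: 8.33
tool_pos: [0.4944, -0.3613, 0.0968]
eef_rot: [0.676, 0.737, -0.001, -0.001]
contact_force: [0.3, 0.1, -1.1]
opening: 0.648
finger_force: 20.0
```

```bash
python3 -c "
from h import *
rel([.498,-.36,.0395])"
```

```text
rel [0.0032 0.0128 0.1911]
tool y yaw deg 4.945908958616023
```

Emit:
{"api": "send_rows", "payload": {"rows": "0 0.01 0.05 0;0 0.01 0.1 0;0 0.01 0.15 0;0 0.01 0.175 0;0 0.01 0.188 0;0 0.01 0.19 0;0 0.01 0.19 0"}}

```text
clock: 8.92
tool_pos: [0.4992, -0.3593, 0.0415]
eef_rot: [0.675, 0.738, 0.0, -0.0]
contact_force: [-0.3, -0.1, -1.7]
opening: 0.651
finger_force: 20.0
```

Emit:
{"api": "send_rows", "payload": {"rows": "0 0 0.005 0;0 0 0.01 0;0 0 0.012 0;0 0 0.012 0"}}

```text
clock: 9.25
tool_pos: [0.499, -0.3599, 0.0383]
eef_rot: [0.675, 0.738, -0.0, 0.0]
contact_force: [-0.6, -0.4, -1.4]
opening: 0.653
finger_force: 20.0
```

Emit:
{"api": "send_rows", "payload": {"rows": "0 0 0.003 0;0 0 0.006 0;0 0 0.006 0"}}

```text
clock: 9.5
tool_pos: [0.4991, -0.36, 0.038]
eef_rot: [0.675, 0.738, -0.0, 0.001]
contact_force: [-4.0, 1.1, 9.9]
opening: 0.651
finger_force: 20.0
```

Contact made. Release and go up, then over to the second cup.

Emit:
{"api": "send_rows", "payload": {"rows": "0 0 -0.005 0;0 0 -0.005 0;0 0 -0.005 0;0 0 -0.005 0;0 0 -0.06 0;0 0 -0.15 0;0 0 -0.27 0;0 0 -0.4 0;0 0 -0.4 0", "jaw": -0.75}}

```text
clock: 10.25
tool_pos: [0.5035, -0.3606, 0.1633]
eef_rot: [0.675, 0.738, 0.002, 0.006]
contact_force: [1.0, -0.3, 0.2]
opening: 0.872
finger_force: 0.0
```

Run:
```python
from cups import *
for n in('top','side'):
    p,d=snap(n,n+'2.png'); W=cloud(n,d); np.save(n+'2.npy',W); cups(n,((.549,.034),),.066,.086,W); cups(n,((.498,-.36),),.058,.08,W)
rel([.549,.034,.15])
```

```text
top 48 ((0.5478670597076416, 0.03537137433886528), 0.028592471033334732) [0.547 0.037 0.076]
top 49 ((0.4960706830024719, -0.3568107783794403), 0.02894602157175541) [ 0.497 -0.35   0.068]
side 218 ((0.5001198053359985, -0.3583309054374695), 0.02932233177125454) [ 0.5   -0.359  0.068]
rel [1.294  0.2799 0.0241]
tool y yaw deg 5.1091150646891546
```

Emit:
{"api": "send_rows", "payload": {"rows": "1 0.22 0 0;1 0.22 0 0;1 0.22 0 0;1 0.22 0 0;1 0.22 0 0;1 0.22 0 0;1 0.22 0 0;1 0.22 0 0;1 0.22 0 0;1 0.22 0 0"}}

```text
clock: 11.18
tool_pos: [0.537, -0.0546, 0.155]
eef_rot: [0.674, 0.739, -0.001, -0.001]
contact_force: [0.7, -1.0, -0.4]
opening: 0.876
finger_force: 0.0
```

```bash
python3 -c "
from h import *
rel([.549,.034,.11])"
```

```text
rel [0.2904 0.0672 0.1497]
tool y yaw deg 5.258792304422239
```

Emit:
{"api": "send_rows", "payload": {"rows": "0.1 0.02 0 0;0.2 0.045 0.03 0;0.27 0.06 0.08 0;0.29 0.067 0.13 0;0.29 0.067 0.15 0;0.29 0.067 0.15 0;0.29 0.067 0.15 0"}}

```text
clock: 11.77
tool_pos: [0.5496, 0.0304, 0.1106]
eef_rot: [0.676, 0.737, -0.002, 0.0]
contact_force: [0.6, -1.0, 0.1]
opening: 0.875
finger_force: 0.0
```

```bash
python3 -c "
from h import *
rel([.549,.034,.045])"
```

```text
rel [ 0.0126 -0.0006  0.2186]
tool y yaw deg 4.9314634136394275
```

Emit:
{"api": "send_rows", "payload": {"rows": "0.012 0 0.05 0;0.012 0 0.11 0;0.012 0 0.17 0;0.012 0 0.218 0;0.012 0 0.218 0;0.012 0 0.218 0"}}

```text
clock: 12.27
tool_pos: [0.5498, 0.0353, 0.0461]
eef_rot: [0.676, 0.737, -0.001, 0.0]
contact_force: [0.0, -0.8, 0.8]
opening: 0.875
finger_force: 0.0
```

Emit:
{"api": "send_rows", "payload": {"rows": "0 0 0 0;0 0 0 0;0 0 0 0;0 0 0 0;0 0 0 0", "jaw": 1, "force": 20}}

```text
clock: 12.68
tool_pos: [0.5505, 0.0368, 0.0469]
eef_rot: [0.675, 0.738, 0.0, 0.001]
contact_force: [-0.4, -1.4, 5.9]
opening: 0.656
finger_force: 20.0
```

Emit:
{"api": "send_rows", "payload": {"rows": "0 0 -0.06 0;0 0 -0.14 0;0 0 -0.24 0;0 0 -0.34 0;0 0 -0.38 0;-0.05 -0.01 -0.38 0;-0.15 -0.02 -0.38 0;-0.25 -0.03 -0.38 0;-0.3 -0.03 -0.38 0;-0.3 -0.03 -0.38 0"}}

```text
clock: 13.52
tool_pos: [0.548, -0.0593, 0.1586]
eef_rot: [0.677, 0.736, -0.002, 0.001]
contact_force: [0.5, 0.3, -1.6]
opening: 0.659
finger_force: 20.0
```

```bash
python3 -c "
from h import *
rel([.498,-.285,.10])"
```

```text
rel [-0.7353 -0.2274  0.1989]
tool y yaw deg 4.705338266000152
```

Emit:
{"api": "send_rows", "payload": {"rows": "-0.1 -0.03 0 0;-0.21 -0.07 0 0;-0.33 -0.11 0 0;-0.45 -0.15 0.05 0;-0.57 -0.18 0.1 0;-0.66 -0.21 0.15 0;-0.71 -0.22 0.2 0;-0.735 -0.227 0.2 0;-0.735 -0.227 0.2 0;-0.735 -0.227 0.2 0"}}

```text
clock: 14.35
tool_pos: [0.5019, -0.2771, 0.1005]
eef_rot: [0.674, 0.739, 0.001, 0.0]
contact_force: [-0.3, 0.9, -1.4]
opening: 0.656
finger_force: 20.0
```

```bash
python3 -c "
from h import *
rel([.498,-.285,.040])"
```

```text
rel [-0.0254 -0.0159  0.2015]
tool y yaw deg 5.221571828273106
```

Emit:
{"api": "send_rows", "payload": {"rows": "-0.025 -0.01 0.05 0;-0.025 -0.01 0.1 0;-0.025 -0.01 0.15 0;-0.025 -0.01 0.18 0;-0.025 -0.01 0.195 0;-0.025 -0.01 0.2 0;-0.025 -0.01 0.203 0;-0.025 -0.01 0.203 0"}}

```text
clock: 15.02
tool_pos: [0.499, -0.2867, 0.0395]
eef_rot: [0.675, 0.738, 0.0, 0.0]
contact_force: [-0.9, -0.2, -2.2]
opening: 0.66
finger_force: 20.0
```

Emit:
{"api": "send_rows", "payload": {"rows": "0 0 0.003 0;0 0 0.005 0;0 0 0.005 0"}}

```text
clock: 15.27
tool_pos: [0.4992, -0.2869, 0.0389]
eef_rot: [0.675, 0.738, 0.0, 0.001]
contact_force: [-1.1, 0.6, 5.7]
opening: 0.655
finger_force: 20.0
```

Down. Release, rise, and take a look at everything.

Emit:
{"api": "send_rows", "payload": {"rows": "0 0 -0.004 0;0 0 -0.004 0;0 0 -0.004 0;0 0 -0.004 0;0 0 -0.06 0;0 0 -0.15 0;0 0 -0.27 0;0 0 -0.4 0;0.1 -0.1 -0.4 0;0.2 -0.2 -0.4 0", "jaw": -0.75}}

```text
clock: 16.1
tool_pos: [0.438, -0.2343, 0.1598]
eef_rot: [0.676, 0.737, 0.003, 0.004]
contact_force: [-0.6, 1.2, -1.2]
opening: 0.875
finger_force: 0.0
```

Run:
```python
from cups import *
for n in('top','side'):
    p,d=snap(n,n+'3.png'); W=cloud(n,d); cups(n,((.498,-.36),(.498,-.287)),.058,.08,W)
rel([.44,-.0188,.16])
```

```text
top 27 ((0.4982066750526428, -0.3511659502983093), 0.034844230860471725) [ 0.514 -0.363  0.068]
top 9 ((0.5105998516082764, -0.3093615174293518), 0.011786429211497307) [ 0.511 -0.31   0.068]
side 237 ((0.49830362200737, -0.35138317942619324), 0.03648383915424347) [ 0.499 -0.356  0.067]
side 208 ((0.5012980103492737, -0.2952187955379486), 0.03618928790092468) [ 0.5   -0.291  0.068]
rel [ 0.6905  0.1183 -0.0093]
tool y yaw deg 5.577437637748844
```

View pics/side3.png

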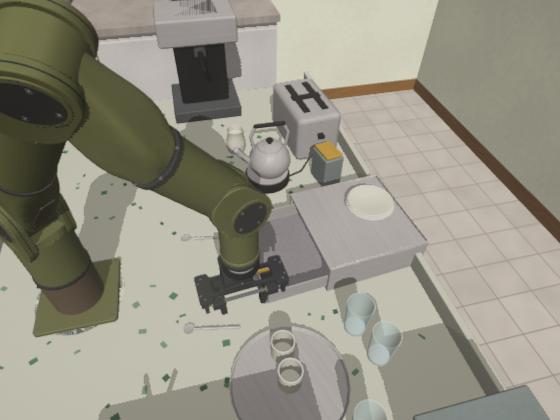

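Both cups stand upright on the tray, at (283,348) and (290,372). The glasses are undisturbed and the drawer is empty. Next I grip the handle and shut the drawer.

```bash
python3 -c "
from h import *
rel([.425,-.019,.16])"
```

```text
rel [ 0.6947  0.0685 -0.0086]
tool y yaw deg 5.577437637748844
```

Emit:
{"api": "send_rows", "payload": {"rows": "0.69 0.07 0 0;0.69 0.07 0 0;0.69 0.07 0 0;0.69 0.07 0 0;0.69 0.07 0 0;0.69 0.07 0 0;0.69 0.07 0 0;0.69 0.07 0 0", "jaw": 0.4, "force": 30}}

```text
clock: 16.87
tool_pos: [0.4368, -0.0258, 0.1573]
eef_rot: [0.675, 0.738, -0.001, 0.0]
contact_force: [0.4, -0.4, -0.8]
opening: 0.308
finger_force: 0.0
```

```bash
python3 -c "
from h import *
rel([.425,-.019,.057])"
```

```text
rel [ 0.0265 -0.0367  0.3344]
tool y yaw deg 5.1558320809058555
```

Emit:
{"api": "send_rows", "payload": {"rows": "0.026 -0.037 0.03 0;0.026 -0.037 0.1 0;0.026 -0.037 0.15 0;0.026 -0.037 0.15 0;0.026 -0.037 0.15 0"}}

```text
clock: 17.28
tool_pos: [0.4247, -0.0204, 0.1121]
eef_rot: [0.676, 0.737, -0.001, -0.0]
contact_force: [-0.8, -0.6, -0.3]
opening: 0.3
finger_force: 0.0
```

```bash
python3 -c "
from h import *
rel([.425,-.019,.057])"
```

```text
rel [0.0048 0.0017 0.1837]
tool y yaw deg 4.968872906828376
```

Emit:
{"api": "send_rows", "payload": {"rows": "0.004 0.001 0.05 0;0.004 0.001 0.1 0;0.004 0.001 0.15 0;0.004 0.001 0.184 0;0.004 0.001 0.184 0;0.004 0.001 0.184 0"}}

```text
clock: 17.78
tool_pos: [0.4259, -0.0181, 0.0576]
eef_rot: [0.675, 0.738, -0.0, 0.001]
contact_force: [0.3, 1.0, 0.2]
opening: 0.302
finger_force: 0.0
```

Emit:
{"api": "send_rows", "payload": {"rows": "0 0 0 0;0 0 0 0;0 0 0 0;0 0 0 0", "jaw": 1}}

```text
clock: 18.12
tool_pos: [0.4261, -0.0176, 0.058]
eef_rot: [0.675, 0.738, 0.001, 0.001]
contact_force: [0.4, -1.1, 4.5]
opening: 0.095
finger_force: 29.3
```

Emit:
{"api": "send_rows", "payload": {"rows": "0 0.03 0 0;0 0.08 0 0;0 0.14 0 0;0 0.21 0 0;0 0.28 0 0;0 0.35 0 0;0 0.42 0 0;0 0.49 0 0;0 0.55 0 0;0 0.58 0 0"}}

```text
clock: 18.95
tool_pos: [0.6009, -0.0015, 0.0581]
eef_rot: [0.675, 0.738, 0.001, 0.0]
contact_force: [-0.7, 0.5, 6.3]
opening: 0.093
finger_force: 29.4
```

Emit:
{"api": "send_rows", "payload": {"rows": "0 0.01 0 0;0 0.02 0 0;0 0.03 0 0;0 0.035 0 0;0 0.04 0 0;0 0.04 0 0"}}

```text
clock: 19.45
tool_pos: [0.609, -0.0008, 0.058]
eef_rot: [0.675, 0.738, -0.001, -0.001]
contact_force: [-3.0, -0.9, 7.5]
opening: 0.096
finger_force: 29.1
```

Emit:
{"api": "send_rows", "payload": {"rows": "0 0.005 0 0;0 0.01 0 0;0 0.015 0 0;0 0.015 0 0"}}

```text
clock: 19.78
tool_pos: [0.6089, -0.0008, 0.0579]
eef_rot: [0.674, 0.738, -0.005, -0.003]
contact_force: [-14.0, -0.8, 17.4]
opening: 0.098
finger_force: 28.3
```

Fully shut, against the stop. Release, rise and head for the canister.

Emit:
{"api": "send_rows", "payload": {"rows": "0 -0.015 0 0;0 -0.015 0 0;0 -0.015 0 0;0 -0.015 0 0;0 -0.015 -0.1 0;0 -0.015 -0.22 0;0 -0.015 -0.35 0;0 -0.015 -0.45 0;0 -0.15 -0.5 0;0 -0.15 -0.5 0", "jaw": 0.45}}

```text
clock: 20.62
tool_pos: [0.5653, -0.0043, 0.2096]
eef_rot: [0.674, 0.739, -0.002, -0.0]
contact_force: [-1.3, -0.1, -1.3]
opening: 0.276
finger_force: 0.0
```

Run:
```python
from cups import *
for n in('top','side'):
    p,d=snap(n,n+'4.png'); W=cloud(n,d); np.save(n+'4.npy',W); cups(n,((.498,-.36),(.498,-.287)),.058,.08,W);cups(n,((.377,.342),),.1,.121,W)
    Z=W[...,2]
    m=(abs(W[...,0]-.612)<.08)&(abs(W[...,1]-.344)<.05)&(Z>.225)&(Z<.25); P=W[m]; print('grip',len(P),P.mean(0),P.min(0),P.max(0))
rel([.377,.342,.2])
a=cv2.imread('pics/top4.png'); cv2.imwrite('pics/t4c.png',cv2.resize(a[160:310,110:440],(792,360)))
```

```text
top 62 ((0.4966607391834259, -0.3504791259765625), 0.035057105123996735) [ 0.497 -0.354  0.067]
top 55 ((0.4991081953048706, -0.2959607243537903), 0.03632287308573723) [ 0.499 -0.301  0.067]
top 277 ((0.37810182571411133, 0.3431820869445801), 0.03364564850926399) [0.378 0.342 0.11 ]
grip 135 [0.61054568 0.34557941 0.23989872] [0.5562955  0.33833635 0.22573603] [0.6624682  0.35401334 0.24712167]
side 238 ((0.4991687834262848, -0.35117554664611816), 0.03631101921200752) [ 0.5   -0.355  0.067]
side 209 ((0.4995526969432831, -0.2956223785877228), 0.036200448870658875) [ 0.5   -0.291  0.067]
side 245 ((0.3812837302684784, 0.34209203720092773), 0.034948401153087616) [0.381 0.336 0.111]
grip 74 [0.58424439 0.3435674  0.23860959] [0.55833462 0.33770683 0.22564537] [0.61086913 0.35289573 0.24616901]
rel [ 1.2092 -0.5359  0.0251]
tool y yaw deg 5.146521384560054
```

View pics/t4c.png

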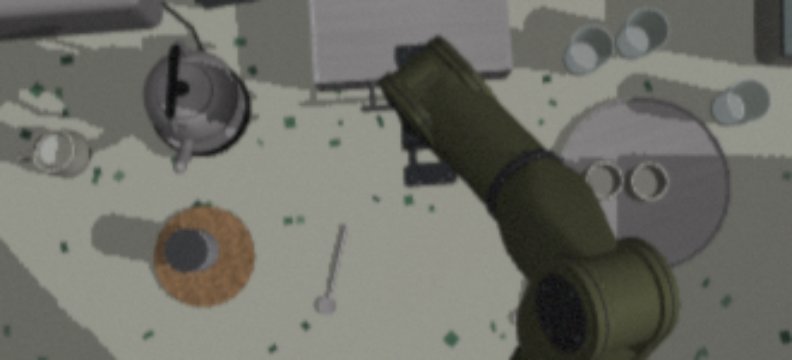

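Top crop: cups on the tray at (602,180) and (648,181), the drawer shut, the canister at (187,250) on the mat, the teapot unmoved and the spoon untouched. Next is the canister.

Emit:
{"api": "send_rows", "payload": {"rows": "0.8 -0.53 -0.03 0;0.8 -0.53 -0.03 0;0.8 -0.53 -0.03 0;0.8 -0.53 -0.03 0;0.8 -0.53 -0.03 0;0.8 -0.53 -0.03 0;0.8 -0.53 -0.03 0;0.8 -0.53 -0.03 0;0.8 -0.53 -0.03 0;0.8 -0.53 -0.03 0", "jaw": -1}}

```text
clock: 21.55
tool_pos: [0.3915, 0.2205, 0.2158]
eef_rot: [0.675, 0.738, -0.0, 0.0]
contact_force: [0.9, -1.1, -0.3]
opening: 0.993
finger_force: 0.0
```

```bash
python3 -c "
from h import *
print(sensors.get_state()['q'].round(2));rel([.379,.341,.18])"
```

```text
[-0.15  0.58 -0.72  2.08  0.61  0.69 -1.19]
rel [ 0.4039 -0.006   0.1191]
tool y yaw deg 5.0914471046639935
```

Emit:
{"api": "send_rows", "payload": {"rows": "0.1 -0.006 0 0;0.2 -0.006 0 0;0.3 -0.006 0 0;0.38 -0.006 0.05 0;0.404 -0.006 0.1 0;0.404 -0.006 0.1 0;0.404 -0.006 0.1 0"}}

```text
clock: 22.13
tool_pos: [0.3789, 0.3392, 0.1852]
eef_rot: [0.676, 0.737, -0.002, 0.0]
contact_force: [0.8, -0.5, -0.4]
opening: 1.001
finger_force: 0.0
```

```bash
python3 -c "
from h import *
rel([.379,.341,.066])"
```

```text
rel [0.007  0.0014 0.3973]
tool y yaw deg 4.978443028891003
```

Emit:
{"api": "send_rows", "payload": {"rows": "0.006 0.001 0.08 0;0.006 0.001 0.16 0;0.006 0.001 0.24 0;0.006 0.001 0.32 0;0.006 0.001 0.38 0;0.006 0.001 0.397 0;0.006 0.001 0.397 0;0.006 0.001 0.397 0"}}

```text
clock: 22.8
tool_pos: [0.3791, 0.3422, 0.068]
eef_rot: [0.675, 0.737, 0.0, 0.0]
contact_force: [-0.1, -0.2, 0.1]
opening: 1.002
finger_force: 0.0
```

Emit:
{"api": "send_rows", "payload": {"rows": "0 0 0 0;0 0 0 0;0 0 0 0;0 0 0 0;0 0 0 0", "jaw": 1, "force": 25}}

```text
clock: 23.22
tool_pos: [0.3787, 0.3431, 0.0679]
eef_rot: [0.675, 0.738, 0.001, 0.0]
contact_force: [0.7, 0.6, 5.7]
opening: 0.743
finger_force: 25.0
```

Emit:
{"api": "send_rows", "payload": {"rows": "0 0 -0.05 0;0 0 -0.12 0;0 0 -0.2 0;0 0 -0.28 0;0 0 -0.33 0;-0.05 0 -0.33 0;-0.15 0 -0.33 0;-0.27 0 -0.33 0;-0.39 0 -0.33 0;-0.4 0 -0.33 0"}}

```text
clock: 24.05
tool_pos: [0.3879, 0.2134, 0.165]
eef_rot: [0.678, 0.735, -0.006, 0.003]
contact_force: [-0.3, -1.2, -3.6]
opening: 0.744
finger_force: 25.0
```

```bash
python3 -c "
from h import *
rel([.46,-.15,.17])"
```

```text
rel [-1.2272  0.1401 -0.0028]
tool y yaw deg 4.698769693324712
```

Emit:
{"api": "send_rows", "payload": {"rows": "-0.1 0.01 0 0;-0.22 0.025 0 0;-0.35 0.04 0 0;-0.48 0.055 0 0;-0.61 0.07 0 0;-0.74 0.084 0 0;-0.85 0.1 0 0;-0.93 0.106 0 0;-0.98 0.112 0 0;-1 0.115 0 0"}}

```text
clock: 24.88
tool_pos: [0.4494, -0.0757, 0.1656]
eef_rot: [0.677, 0.736, -0.001, -0.0]
contact_force: [-0.5, -0.8, -3.2]
opening: 0.74
finger_force: 25.0
```

```bash
python3 -c "
from h import *
rel([.498,-.443,.16])"
```

```text
rel [-1.2336  0.0585  0.0205]
tool y yaw deg 4.8261907166992835
```

Emit:
{"api": "send_rows", "payload": {"rows": "-0.1 0.005 0 0;-0.22 0.01 0 0;-0.35 0.015 0 0;-0.48 0.02 0 0;-0.61 0.03 0 0;-0.74 0.035 0 0;-0.85 0.04 0 0;-0.93 0.044 0 0;-0.98 0.047 0 0;-1 0.05 0 0"}}

```text
clock: 25.72
tool_pos: [0.4913, -0.372, 0.1654]
eef_rot: [0.676, 0.737, -0.0, -0.0]
contact_force: [-0.3, 0.4, -3.5]
opening: 0.745
finger_force: 25.0
```

```bash
python3 -c "
from h import *
rel([.498,-.443,.12])"
```

```text
rel [-0.2376  0.002   0.1514]
tool y yaw deg 4.9407695490584755
```

Emit:
{"api": "send_rows", "payload": {"rows": "-0.07 0 0 0;-0.15 0 0 0;-0.21 0.002 0 0;-0.237 0.002 0.05 0;-0.237 0.002 0.1 0;-0.237 0.002 0.15 0;-0.237 0.002 0.15 0;-0.237 0.002 0.15 0"}}

```text
clock: 26.38
tool_pos: [0.4979, -0.4378, 0.1192]
eef_rot: [0.674, 0.739, 0.0, -0.002]
contact_force: [-0.4, 0.5, -2.0]
opening: 0.743
finger_force: 25.0
```

```bash
python3 -c "
from h import *
rel([.498,-.443,.066])"
```

```text
rel [-0.018  -0.0007  0.1774]
tool y yaw deg 5.308970953633801
```

Emit:
{"api": "send_rows", "payload": {"rows": "-0.017 0 0.05 0;-0.017 0 0.1 0;-0.017 0 0.14 0;-0.017 0 0.16 0;-0.017 0 0.17 0;-0.017 0 0.174 0;-0.017 0 0.174 0"}}

```text
clock: 26.97
tool_pos: [0.4992, -0.4456, 0.069]
eef_rot: [0.675, 0.738, 0.0, 0.0]
contact_force: [-0.1, 0.1, -3.4]
opening: 0.745
finger_force: 25.0
```

Emit:
{"api": "send_rows", "payload": {"rows": "0 0 0.003 0;0 0 0.005 0;0 0 0.005 0"}}

```text
clock: 27.22
tool_pos: [0.4992, -0.4459, 0.068]
eef_rot: [0.675, 0.738, -0.0, 0.0]
contact_force: [0.1, 0.1, -3.0]
opening: 0.741
finger_force: 25.0
```

Emit:
{"api": "send_rows", "payload": {"rows": "0 0 0.003 0;0 0 0.006 0;0 0 0.008 0;0 0 0.008 0"}}

```text
clock: 27.55
tool_pos: [0.4992, -0.4459, 0.066]
eef_rot: [0.675, 0.738, -0.0, 0.0]
contact_force: [-2.1, 0.5, 4.6]
opening: 0.741
finger_force: 25.0
```

Emit:
{"api": "send_rows", "payload": {"rows": "0 0 -0.003 0;0 0 -0.003 0;0 0 -0.003 0;0 0 -0.003 0;0 0 -0.08 0;0 0 -0.18 0;0 0 -0.3 0;0 0 -0.42 0;0 0 -0.5 0;0 0 -0.5 0", "jaw": -1}}

```text
clock: 28.38
tool_pos: [0.5024, -0.4466, 0.2214]
eef_rot: [0.675, 0.738, 0.001, 0.005]
contact_force: [0.6, -0.8, 0.0]
opening: 0.999
finger_force: 0.0
```

Emit:
{"api": "send_rows", "payload": {"rows": "0.9 -0.2 -0.2 0;0.9 -0.2 -0.2 0;0.9 -0.2 -0.2 0;0.9 -0.2 -0.2 0;0.9 -0.2 -0.2 0;0.9 -0.2 -0.2 0;0.9 -0.2 -0.2 0;0.9 -0.2 -0.2 0;0.9 -0.2 -0.2 0"}}

```text
clock: 29.13
tool_pos: [0.415, -0.1809, 0.2755]
eef_rot: [0.673, 0.739, -0.0, 0.001]
contact_force: [0.6, 0.0, 0.0]
opening: 0.999
finger_force: 0.0
```

Run:
```python
from cups import *
for n in('top','side'):
    p,d=snap(n,n+'5.png'); W=cloud(n,d); np.save(n+'5.npy',W); cups(n,((.498,-.36),(.498,-.287)),.058,.08,W);cups(n,((.499,-.445),),.1,.121,W)
    Z=W[...,2]
    m=(abs(W[...,0]-.612)<.08)&(abs(W[...,1]-.344)<.05)&(Z>.225)&(Z<.25); P=W[m]; print('grip',len(P),P.mean(0),P.min(0),P.max(0))
    print(cv2.fitLine(P[:,:2].astype(np.float32),cv2.DIST_HUBER,0,.01,.01).ravel())
rel([.612,.344,.3])
```

```text
top 47 ((0.49715831875801086, -0.3512881398200989), 0.03533177822828293) [ 0.502 -0.364  0.067]
top 24 ((0.4940633177757263, -0.2969317138195038), 0.03544233366847038) [ 0.512 -0.297  0.068]
top 269 ((0.4961155354976654, -0.44492897391319275), 0.034260835498571396) [ 0.496 -0.444  0.108]
grip 136 [0.61101113 0.345581   0.23953355] [0.5589957  0.33811452 0.22630902] [0.6642979  0.35400272 0.24911517]
[ 0.99988294 -0.0153026   0.6076921   0.34505272]
side 232 ((0.4974477291107178, -0.3516188859939575), 0.03661990165710449) [ 0.499 -0.356  0.068]
side 212 ((0.4978967010974884, -0.2959057688713074), 0.03613586723804474) [ 0.5   -0.291  0.067]
side 878 ((0.5001630187034607, -0.44526681303977966), 0.033899884670972824) [ 0.5   -0.446  0.109]
grip 139 [0.61914405 0.34278021 0.23914584] [0.56817492 0.33524579 0.22665041] [0.66983794 0.35243018 0.24629078]
[ 0.9997751  -0.02120681  0.6191441   0.3427802 ]
rel [ 1.6928  0.808  -0.0854]
tool y yaw deg 5.049078806563054
```

View pics/side5.png

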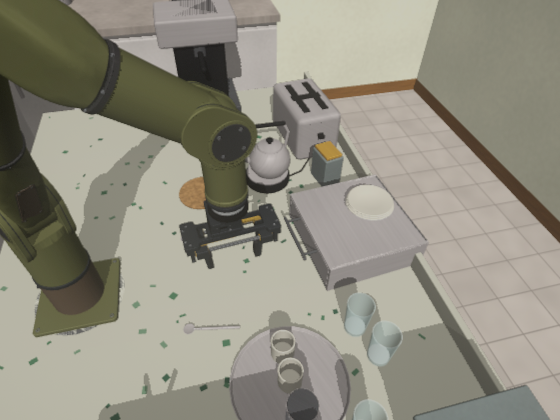

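The side view shows both cups and the canister (303,408) standing on the tray, the drawer shut, the mat free and the teapot still on its warmer. Next is the teapot.

Emit:
{"api": "send_rows", "payload": {"rows": "1 0.48 -0.085 -0.233;1 0.48 -0.085 -0.233;1 0.48 -0.085 -0.233;1 0.48 -0.085 -0.233;1 0.48 -0.085 -0.233;1 0.48 -0.085 -0.233;1 0.48 -0.085 -0.233;1 0.48 -0.085 -0.233;1 0.48 -0.085 -0.233;1 0.48 -0.085 -0.233", "jaw": 0}}

```text
clock: 30.07
tool_pos: [0.533, 0.132, 0.2998]
eef_rot: [0.112, 0.994, 0.001, -0.001]
contact_force: [0.2, -1.3, 0.5]
opening: 0.501
finger_force: 0.0
```

```bash
python3 -c "
from h import *
print(sensors.get_state()['q'].round(2));rel([.612,.344,.3])"
```

```text
[ 0.3   0.74 -1.16  1.69  0.72  1.21  0.31]
rel [-1.001e-01  7.476e-01  7.000e-04]
tool y yaw deg 77.18408106949636
```

Emit:
{"api": "send_rows", "payload": {"rows": "-0.1 0.74 0 -0.033;-0.1 0.74 0 -0.033;-0.1 0.74 0 -0.033;-0.1 0.74 0 -0.033;-0.1 0.74 0 -0.033;-0.1 0.74 0 -0.033;-0.1 0.74 0 -0.033;-0.1 0.74 0 -0.033;-0.1 0.74 0 -0.033"}}

```text
clock: 30.82
tool_pos: [0.6129, 0.3363, 0.2994]
eef_rot: [0.013, 1.0, -0.001, -0.0]
contact_force: [0.9, -0.1, -0.1]
opening: 0.5
finger_force: 0.0
```

```bash
python3 -c "
from h import *
print(sensors.get_state()['q'].round(2));rel([.612,.344,.216])"
```

```text
[-0.13  0.92 -1.1   1.2   0.8   1.45  0.42]
rel [0.0035 0.0262 0.278 ]
tool y yaw deg 88.45551999034095
```

Emit:
{"api": "send_rows", "payload": {"rows": "0.003 0.026 0.03 -0.001;0.003 0.026 0.08 -0.001;0.003 0.026 0.14 -0.001;0.003 0.026 0.2 -0.001;0.003 0.026 0.25 -0.001;0.003 0.026 0.277 -0.001;0.003 0.026 0.277 -0.001;0.003 0.026 0.277 -0.001"}}

```text
clock: 31.48
tool_pos: [0.6113, 0.3462, 0.2175]
eef_rot: [0.009, 1.0, -0.0, -0.0]
contact_force: [1.0, -0.5, 1.0]
opening: 0.5
finger_force: 0.0
```

```bash
python3 -c "
from h import *
rel([.612,.344,.216])
snap('side','s6.png'); im=cv2.imread('pics/s6.png'); cv2.imwrite('pics/s6c.png',cv2.resize(im[60:220,170:350],(720,640))[:600])"
```

```text
rel [-0.0024 -0.0072  0.0049]
tool y yaw deg 88.95584149039787
```

View pics/s6c.png

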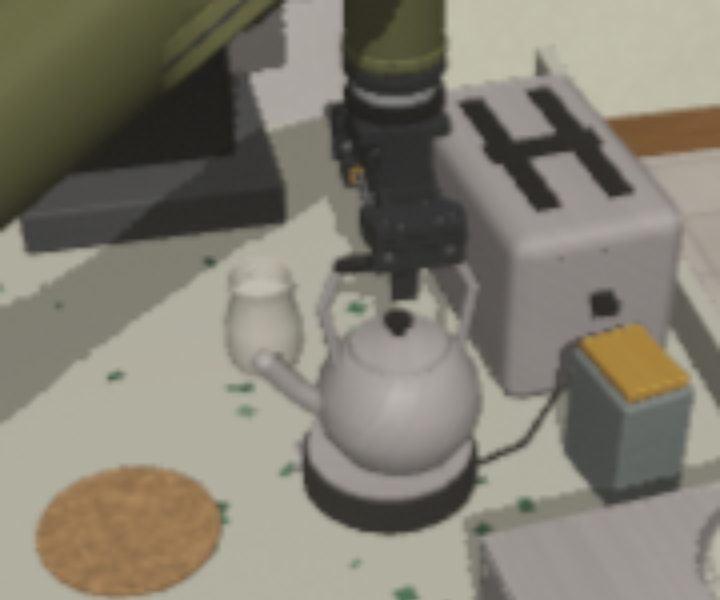

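The fingers straddle the grip near its middle, at (403,275), and the mat (130,530) is empty. Close and lift.

Emit:
{"api": "send_rows", "payload": {"rows": "0 0 0 0;0 0 0 0;0 0 0 0;0 0 0 0;0 0 0 0", "jaw": 1, "force": 55}}

```text
clock: 31.95
tool_pos: [0.6113, 0.3466, 0.2178]
eef_rot: [0.009, 1.0, 0.0, 0.0]
contact_force: [-0.2, -1.3, 0.9]
opening: 0.145
finger_force: 26.2
```

Emit:
{"api": "send_rows", "payload": {"rows": "0 0 -0.01 0;0 0 -0.02 0;0 0 -0.03 0;0 0 -0.05 0;0 0 -0.07 0;0 0 -0.09 0;0 0 -0.11 0;0 0 -0.12 0;0 0 -0.12 0;0 0 -0.12 0"}}

```text
clock: 32.78
tool_pos: [0.6112, 0.3466, 0.2537]
eef_rot: [0.009, 1.0, -0.0, 0.0]
contact_force: [0.4, -0.1, -6.2]
opening: 0.13
finger_force: 55.1
```

Run:
```python
from h import *
s=sensors.get_state();print(s['eef_rot'].round(3),s['moment'].round(2))
p,d=snap('side','s7.png'); im=cv2.imread('pics/s7.png'); cv2.imwrite('pics/s7c.png',cv2.resize(im[60:220,170:350],(720,640))[:600])
rel([.37,.332,.255])
```

```text
[ 0.009  1.    -0.     0.   ] [ 0.09 -0.13 -0.04]
rel [ 0.8029 -0.0621 -0.0056]
tool y yaw deg 88.98460149366902
```

View pics/s7c.png

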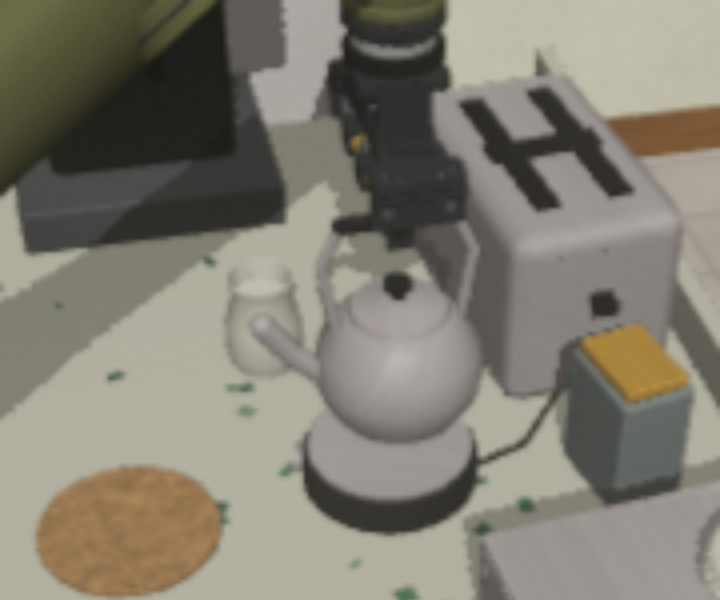

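The teapot hangs level, clear of the warmer. Carry it to the mat.

Emit:
{"api": "send_rows", "payload": {"rows": "0.01 0 0 0;0.03 0 0 0;0.06 -0.01 0 0;0.1 -0.01 0 0;0.15 -0.01 0 0;0.2 -0.02 0 0;0.25 -0.02 0 0;0.3 -0.02 0 0;0.35 -0.03 0 0;0.4 -0.03 0 0"}}

```text
clock: 33.67
tool_pos: [0.4896, 0.3389, 0.2533]
eef_rot: [0.009, 1.0, -0.001, -0.0]
contact_force: [0.4, -0.2, -5.8]
opening: 0.136
finger_force: 55.1
```

```bash
python3 -c "
from h import *
s=sensors.get_state();print(s['q'].round(2));rel([.37,.333,.24])"
```

```text
[-0.12  0.85 -1.12  1.62  0.81  1.21  0.14]
rel [ 0.3984 -0.0266  0.0446]
tool y yaw deg 88.99551387585065
```

Emit:
{"api": "send_rows", "payload": {"rows": "0.05 0 0 0;0.1 -0.01 0 0;0.15 -0.01 0 0;0.2 -0.01 0 0;0.25 -0.02 0 0;0.3 -0.02 0 0;0.34 -0.02 0 0;0.37 -0.026 0 0;0.39 -0.026 0 0;0.398 -0.026 0 0"}}

```text
clock: 34.5
tool_pos: [0.3706, 0.3338, 0.2537]
eef_rot: [0.008, 1.0, -0.0, 0.0]
contact_force: [-0.8, -1.2, -6.5]
opening: 0.132
finger_force: 55.1
```

Emit:
{"api": "send_rows", "payload": {"rows": "0 0 0.01 0;0 0 0.03 0;0 0 0.06 0;0 0 0.09 0;0 0 0.12 0;0 0 0.15 0;0 0 0.17 0;0 0 0.18 0;0 0 0.18 0;0 0 0.18 0"}}

```text
clock: 35.33
tool_pos: [0.3715, 0.3342, 0.1995]
eef_rot: [0.009, 1.0, 0.0, -0.0]
contact_force: [0.5, -0.4, -6.4]
opening: 0.13
finger_force: 55.1
```

Run:
```python
from h import *
s=sensors.get_state();print(s['q'].round(2))
p,d=snap('side','s8.png'); im=cv2.imread('pics/s8.png'); cv2.imwrite('pics/s8c.png',cv2.resize(im[100:250,100:280],(720,600)))
rel([.37,.332,.1758])
```

```text
[-0.2   0.8  -1.09  1.96  0.89  0.97 -0.19]
rel [ 0.0052 -0.008   0.0798]
tool y yaw deg 88.9868549631065
```

View pics/s8c.png

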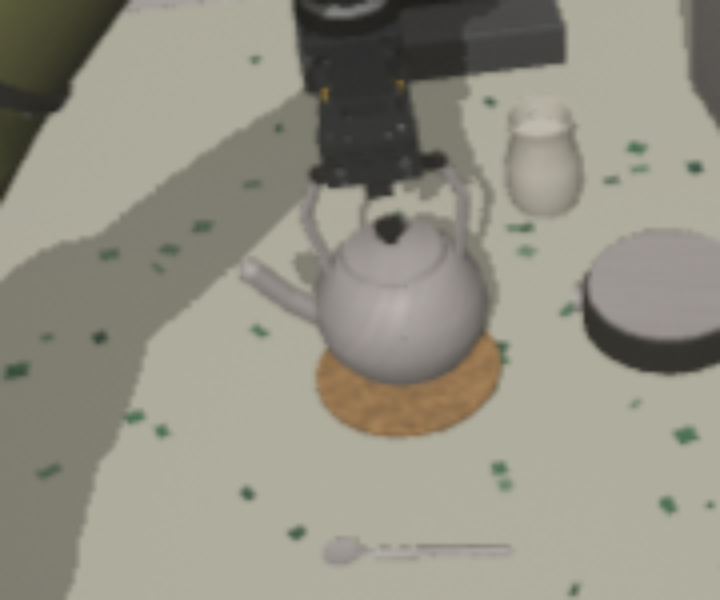

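The teapot hangs level over the mat, which is centred at about (408,375). Lower it slowly.

Emit:
{"api": "send_rows", "payload": {"rows": "0.005 -0.007 0.015 0;0.005 -0.007 0.03 0;0.005 -0.007 0.045 0;0.005 -0.007 0.058 0;0.005 -0.007 0.066 0;0.005 -0.007 0.07 0;0.005 -0.007 0.072 0;0.005 -0.007 0.072 0"}}

```text
clock: 36.05
tool_pos: [0.37, 0.332, 0.1778]
eef_rot: [0.009, 1.0, -0.0, -0.0]
contact_force: [0.7, 0.1, -6.4]
opening: 0.131
finger_force: 55.1
```

Emit:
{"api": "send_rows", "payload": {"rows": "0 0 0.004 0;0 0 0.007 0;0 0 0.007 0;0 0 0.007 0"}}

```text
clock: 36.38
tool_pos: [0.37, 0.3319, 0.1758]
eef_rot: [0.009, 1.0, -0.0, 0.0]
contact_force: [-0.1, 0.2, -6.8]
opening: 0.135
finger_force: 55.1
```

Emit:
{"api": "send_rows", "payload": {"rows": "0 0 0.003 0;0 0 0.005 0;0 0 0.005 0"}}

```text
clock: 36.63
tool_pos: [0.3698, 0.3324, 0.1756]
eef_rot: [0.009, 1.0, 0.0, 0.001]
contact_force: [-2.3, -1.8, 7.0]
opening: 0.134
finger_force: 54.7
```

Touchdown. Open part-way and rise.

Emit:
{"api": "send_rows", "payload": {"rows": "0 0 -0.004 0;0 0 -0.004 0;0 0 -0.004 0;0 0 -0.004 0;0 0 -0.05 0;0 0 -0.12 0;0 0 -0.22 0;0 0 -0.33 0;0 -0.1 -0.4 0;0 -0.2 -0.4 0", "jaw": 0}}

```text
clock: 37.47
tool_pos: [0.3693, 0.2755, 0.2984]
eef_rot: [0.008, 1.0, 0.004, 0.002]
contact_force: [0.9, -0.7, -0.1]
opening: 0.502
finger_force: 0.0
```

Emit:
{"api": "send_rows", "payload": {"rows": "0 -0.1 0 0;0 -0.2 0 0;0 -0.3 0 0;0 -0.4 0 0;0 -0.5 0 0;0 -0.5 0 0;0 -0.5 0 0;0 -0.5 0 0"}}

```text
clock: 38.13
tool_pos: [0.3666, 0.1227, 0.2946]
eef_rot: [0.009, 1.0, 0.001, 0.0]
contact_force: [0.5, 0.8, 0.4]
opening: 0.499
finger_force: 0.0
```

Run:
```python
from cups import *
for n in('top','side'):
    p,d=snap(n,n+'9.png'); W=cloud(n,d); cups(n,((.498,-.36),(.498,-.287)),.058,.08,W);cups(n,((.499,-.445),),.1,.121,W)
    Z=W[...,2]
    m=(abs(W[...,0]-.37)<.08)&(abs(W[...,1]-.332)<.04)&(Z>.182)&(Z<.21); P=W[m]; print('grip',len(P),P.mean(0),P.min(0),P.max(0))
```

```text
top 65 ((0.4958553910255432, -0.351721853017807), 0.035324085503816605) [ 0.496 -0.355  0.068]
top 66 ((0.49711138010025024, -0.295459508895874), 0.03670129552483559) [ 0.497 -0.294  0.069]
top 264 ((0.4968961477279663, -0.4451819658279419), 0.03439079970121384) [ 0.496 -0.444  0.108]
grip 135 [0.37035416 0.33140974 0.19715936] [0.31629634 0.32317007 0.18432017] [0.42422297 0.33892642 0.20507368]
side 238 ((0.5007811784744263, -0.35101813077926636), 0.036498237401247025) [ 0.499 -0.356  0.067]
side 214 ((0.49967044591903687, -0.29563236236572266), 0.03628098964691162) [ 0.5   -0.292  0.067]
side 876 ((0.5003536343574524, -0.44575509428977966), 0.03349517658352852) [ 0.5   -0.446  0.109]
grip 30 [0.41901594 0.32742158 0.19475703] [0.40955385 0.32257046 0.18304169] [0.42821709 0.33478073 0.20225544]
```

View pics/side9.png

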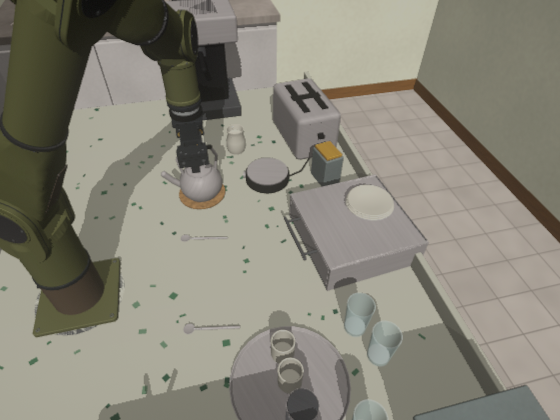

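The side view shows the teapot centred on the mat at (200,185). The two cups (283,347) and (290,373) and the canister (303,408) are upright on the tray. The drawer is shut and the arm touches nothing.

```bash
python3 -c "
from h import *
print(finish_job())"
```

```text
the job is handed in; nothing more can be done
None
```

The job is handed in: both cups found in the drawer and the canister stand upright on the tray, the drawer is shut, and the teapot stands in the middle of the cork mat; the hand-in returned no verdict.

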